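# Set the grease dose and hold the coupler on the tilted nipple

### The job

On the greasing station, first slide the dose grip along its track until it stands level with the pointed index. Then take the grease coupler out of its holder, press it squarely onto the tilted nipple until it snaps over the spring balls, push the nipple's spring collar at least two thirds of the way down, and finish like that: still gripping the coupler and holding it pressed against the spring. Leave the index and the other things on the bench where they are.

Things in the scene. Friction and masses are not known exactly. Their poses are not given: they have to be found in the camera images.
- station: Greasing station, fixed to the bench: aluminium base plate 120 x 240 x 12 mm. Origin at the centre of its underside, z up. Along its y: on the -y half the dose track (a black bar, top 22 mm above the bench); near the +y end a grey block 56 mm along x, about 77 mm high, whose top face is tilted 25 degrees towards -y and carries the nipple.
- dose_grip (a point): Centre of the dose grip, an upright grey plastic fin on the dose track, 24 mm along station x, 12 mm along station y and 30 mm high (its foot plate is 22 mm along y and 6 mm high, on the track); this point lies 44 mm above the bench, 14 mm below the fin's top. It slides along station y with about 2 N of friction and stays where it is left. Axes as the station's.
- dose (a joint): Position of the dose grip on its track, 0 to 0.09 m, growing towards station -y.
- index_tip (a point): Tip of the index, a small dark steel rider with an upright cone on the thin rail beside the dose track, 35 mm to the station's +x side of the grip's centre line, its tip 28 mm above the bench. The grip is level with it when both have the same station y. It is stiff and is to be left alone. Axes as the station's.
- nipple: Tilted nipple: steel stem of 12 mm, its last 6 mm tapered to 6 mm. Origin on its axis at the block's face, 66 mm above the bench; z runs out along the stem, 25 degrees from vertical towards station -y (over the dose track); x as the station's; tip at z = 42 mm. Two brass spring balls of 8 mm stand out 3.5 mm from the stem on its +y and -y sides at z = 30.5 mm.
- collar (a joint): How far the spring collar, a round steel ring of 29 mm round the nipple's stem, is pushed down along it: 0 (free, its top at nipple z = 24 mm) to 0.014 m (stop). Its spring pushes back with about 3 N at 0 and 12 N at 0.014. Passing the balls takes a push of 5 to 15 N; then they pull the coupler on by about 3 mm and hold it there lightly, with the collar only a few mm down.
- holder: Holder of the coupler, fixed to the bench: 70 mm square plate 8 mm thick with an upright round socket, 46 mm outside and 34 mm inside, its rim 33 mm above the bench, inner floor 8 mm above it. Origin at the centre of the underside.
- coupler_grip (a point): Half-way point on the axis of the grease coupler: a round steel tool 105 mm long, standing upright in the holder with its open mouth down. Its z axis runs from the mouth to the closed end. Measured from the mouth: barrel of 30 mm up to 40 mm, grip body of 26 mm from 43 to 96 mm, then a tapered end. This point is 52.5 mm from the mouth. 0.16 kg, centre of mass about 55 mm from the mouth.
- coupler_mouth (a point): Centre of the coupler's mouth (the end plane). The bore is 40 mm deep; its mouth narrows in steps from 22 mm to a lip 15 mm wide (4 to 7 mm in) and opens to 21.6 mm behind it. The rim pushes the collar down; the lip has snapped past the balls when this point is below nipple z = 20 mm. Same axes as coupler_grip.
- jar: Small white jar with a lid, 51 mm wide, 55 mm high, a bystander; origin at the centre of its underside. It and the holder swap places between starts.
- tape: Roll of tape, 66 mm wide, 20 mm high, a bystander lying near the front edge on the right; origin under its centre.
- pliers: Pliers with green handles, 146 x 56 x 11 mm, a bystander lying along the front edge; origin under the centre.
- tweezer: Tweezers, 127 x 14 x 10 mm, a bystander lying along the front edge on the left; origin under the centre.
- torch: Small round torch burner bottle, 48 mm wide, 70 mm high, a bystander at the back left; origin under the centre.
- arch: Pink dental cast, 54 x 60 x 28 mm, a bystander at the back right; origin under the centre.

How it is judged (in metres and radians):
On the way, in this order (a step that is already met when the one before it is completed fails the run):
1. the dose grip stands level with the index (y of dose_grip in the frame of index_tip between -0.005 and 0.005 m), for 0.3 s.
2. the coupler is lifted out of its holder in the fingers (height (world z) of coupler_mouth above 0.05 m and contact force between the fingers and coupler above 1 N), for 0.1 s.
3. the coupler has snapped squarely over the nipple's balls (z of coupler_mouth in the frame of nipple below 0.02 m and x of coupler_mouth in the frame of nipple between -0.004 and 0.004 m and y of coupler_mouth in the frame of nipple between -0.004 and 0.004 m and angle between the z axis of coupler_mouth and the z axis of nipple, either way round below 0.14 rad), for 0.1 s.
At the end, for the whole second after the job is handed in: The dose grip is level with the index within 5 mm; the coupler sits over the nipple, its mouth centred within 4 mm and its axis within 8 degrees of the nipple's; its mouth is below nipple z = 16.5 mm and the collar is pushed down by more than 8.5 mm; the fingers still grip the coupler (all of step 1 and z of coupler_mouth in the frame of nipple below 0.0165 m and x of coupler_mouth in the frame of nipple between -0.004 and 0.004 m and y of coupler_mouth in the frame of nipple between -0.004 and 0.004 m and angle between the z axis of coupler_mouth and the z axis of nipple, either way round below 0.14 rad and value of joint collar above 0.0085 m and contact force between the fingers and coupler above 1 N); the arm keeps its last pose, push and grip.
It fails at once if the index was moved more than 4 mm (distance of index_tip from where it was at the start of the episode above 0.004 m).
It fails at once if a bystander was moved more than 30 mm (distance of any of jar, tape, pliers, tweezer, torch, arch from where it was at the start of the episode above 0.03 m).
It also fails if it takes over 51 s, if anything falls off the work surface, if the arm or the gripper's body presses on something with over 40 N, if the wrist force passes 120 N, or if a joint passes its speed limit or range.

### The arm

A 6-joint arm with a two-finger parallel gripper is mounted at the origin on a cart in front of the work surface, level with it; the furniture and walls round the work are solid. World frame = base frame: x ahead of the robot, y to its left, z up, the work surface at z = 0. Lengths are in mm, angles in rad, forces in N, time in s.
With the tool pointing down it reaches from about 275 to 725 mm from the base axis. Payload 5.6 kg.
Tool frame: the origin (TCP) lies midway between the tips of the shut fingers; the grasp point (between the pads) lies 19 mm behind it (manip.grip_depth is the distance from the TCP to the grasp point, in mm); z points along the fingers, y is the line along which they close (so a half turn about z gives the same grasp; the last joint's range is limited). The gripper opens to 85 mm and grips with 20 to 120 N. Pads are 22 mm wide; open, the fingers measure 114 mm over their backs; the gripper's body (76 mm by 85 mm) begins 54 mm behind the grasp point. The pads swing forward as they close: fully open they stand 13 mm farther back than shut.
Start: joints at [1.58, 0.255, 0.108, 0, -1.424, -0.285], TCP at [149.747, 529.215, 231.283] pointing down, gripper open.
Joint ranges: [-2.95, 2.95], [-1.21, 1.97], [-1.09, 1.5], [-2.87, 1.71], [-2.94, -0.07], [-3.05, 3.05]. Speed limits (rad/s): [2.57, 2.57, 3.14, 3.14, 3.14, 3.14].

### API

Orientations are given as a rotation vector (axis times angle).
In Python, from plant import manip gives the robot as it stands.
- The arm moves only by the shell command python3 -m pendant 'ROWS' [OPENING] [FORCE]. ROWS is JSON, a list of rows, each an object with "dp": the shift along the tool's x, y, z in cm, a list of three; "twist": the turn, a rotation vector about the tool's x, y, z in rad, a list of three. A call has 1 to 5 rows; each row shifts and turns the commanded pose from where the row before left it, along the tool's axes as they then stand; what a row does not reach is not made up. A row lasts 1/12 s, in which the tool goes at most 41.7 mm and 7.16 degrees, less where a joint would pass 70% of its speed; a pose out of reach is approached as far as the arm can. A call is refused whole if a number of a shift passes 4.17 or a number of a turn 0.125, either way. A call with a gripper value outside its range is refused whole. OPENING is the finger opening in cm, from 0 to 8.54, set as the call begins (- or left out, the last holds). The fingers move at their own pace and stop on an object; FORCE is the grip in N (left out, the last holds). Time passes only in rows, so rows that do not move let the fingers close. It gives the time, the measured TCP pose, the force, the opening and the grip force at its end, in the units of the state.
- manip.get_obs(): the state, without advancing time (a new reading comes with each control period).
- manip.grab_frame(name): name is "side" or "top"; returns a dict with "img" (384x512x3 uint8, blue, green, red), "fx", "fy", "cx", "cy" (pixels), "xyz" and "rotation" of the camera in the world. Camera axes: x right, y down, z forward; pixel columns grow to the right and rows downward; lengths in mm; the calibration is good to about 2 mm. A picture is of the moment at which its call begins. There is no depth.
- manip.finish_job(): hands the job in; it is judged then, once.
The state is a dict: "time": time; "joint_positions": joint angles; "joint_velocities": joint speeds; "effort": joint torques, N m; "position": TCP position; "tcp_rot": TCP orientation; "wrist_force": force on the tool from outside, world axes, zero at the start; "ft_torque": the same for the moment, N m; "finger_gap": finger opening in mm; "finger_force": force on a finger pad.
Only numpy, scipy, OpenCV 4.12 (cv2) and the standard library are available. Lean on these libraries where they do the work, as an engineer would, in place of code of your own. Each camera call takes 0.05 s, during which the arm holds its last target. There are 200 camera calls.

## Working session

There is one attempt and no reset: what is moved stays moved. The work goes in short steps, Python scripts to look and compute and a shell command to move; the robot and the scene stay as the last step left them, time stands still between calls to the robot, and variables do not carry over. Pictures are saved under pics/ and viewed, at most 10 in all, crops included, and the job is handed in when it is done.

```bash
ls; mkdir -p pics; python3 - <<'E'
from plant import manip
import cv2,numpy as np
print(manip.get_obs())
for n in("top","side"):
    f=manip.grab_frame(n);cv2.imwrite(f"pics/{n}0.png",f["img"])
    np.savez(f"pics/{n}0.npz",**f)
    print(n,{k:np.round(v,4).tolist() for k,v in f.items() if k!="img"})
E
```

```text
pics
{'time': 0.0, 'joint_positions': array([ 1.57960981e+00,  2.55736762e-01,  1.06954732e-01, -4.80042145e-04,
       -1.42389619e+00, -2.84580466e-01]), 'joint_velocities': array([-0.0001765 , -0.00119768, -0.00109962,  0.00089465,  0.0003454 ,
        0.0021027 ]), 'effort': array([ 6.14066576e-04, -3.86626589e+01,  2.37936616e+01,  5.36537871e+00,
       -6.20721359e-03,  9.97781058e-06]), 'position': array([149.57391413, 528.73384987, 230.3806757 ]), 'tcp_rot': array([ 3.10984815e+00, -4.31647024e-01, -3.05530830e-04]), 'wrist_force': array([-0.15276251, -0.00024255, -0.18678567]), 'ft_torque': array([-0.0261827 , -0.01513771, -0.01042355]), 'finger_force': 0.0, 'finger_gap': 85.31455154012711}
top {'fx': 452.7182, 'fy': 452.7182, 'cx': 255.5645, 'cy': 188.2234, 'xyz': [299.694, 88.8844, 1402.2695], 'rotation': [-2.1367, 2.1028, -0.1891]}
side {'fx': 477.9315, 'fy': 477.9315, 'cx': 255.4008, 'cy': 196.6251, 'xyz': [239.9709, 1013.4641, 907.4123], 'rotation': [-0.4248, 2.6959, -1.274]}
```

View pics/top0.png

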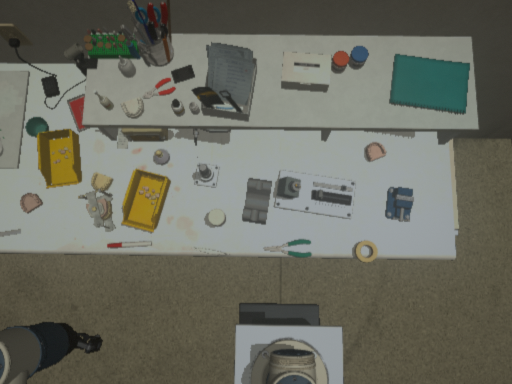

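View pics/side0.png

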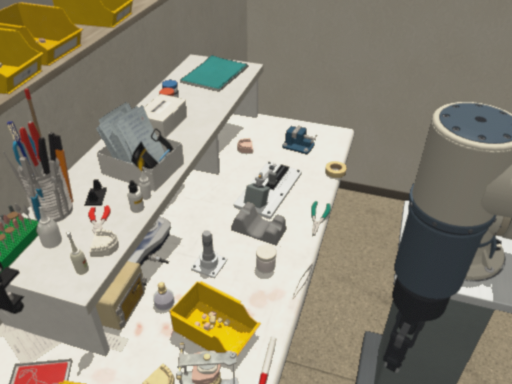

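Top view: holder with coupler near (206,174), jar (216,218), station (315,194) with the block at the left and the track to the right, arm out of the way at the lower left. Side view: coupler (208,250), block (258,190), track to the upper right. Next, enlarged crops.

```bash
cat > h.py <<'E'
import numpy as np,cv2
from scipy.spatial.transform import Rotation as R
def cam(n): 
    f=np.load(f"pics/{n}.npz");return dict(f)
def proj(f,P):
    p=R.from_rotvec(f["rotation"]).inv().apply(np.atleast_2d(P)-f["xyz"])
    return np.c_[f["fx"]*p[:,0]/p[:,2]+f["cx"],f["fy"]*p[:,1]/p[:,2]+f["cy"]]
def ray(f,uv):
    d=R.from_rotvec(f["rotation"]).apply([(uv[0]-f["cx"])/f["fx"],(uv[1]-f["cy"])/f["fy"],1]);return f["xyz"],d
def plane(f,uv,z):
    o,d=ray(f,uv);return o+d*(z-o[2])/d[2]
def tri(f1,a,f2,b):
    o1,d1=ray(f1,a);o2,d2=ray(f2,b)
    s=np.linalg.lstsq(np.c_[d1,-d2],o2-o1,rcond=None)[0]
    p,q=o1+s[0]*d1,o2+s[1]*d2;return (p+q)/2,np.linalg.norm(p-q)
E
python3 - <<'E'
import cv2;from h import *
t=cam("top0");s=cam("side0")
a=cv2.resize(t["img"][160:225,185:365],None,fx=4.4,fy=4.4,interpolation=cv2.INTER_CUBIC)
b=cv2.resize(s["img"][150:285,185:310],None,fx=4.4,fy=4.4,interpolation=cv2.INTER_CUBIC)
cv2.imwrite("pics/tc.png",a);cv2.imwrite("pics/sc.png",b)
print(proj(t,[[0,0,0],[150,529,230]]),proj(s,[[0,0,0],[150,529,230]]))
E
```

```text
[[287.68587463 378.63415728]
 [ 81.35955164 331.76162835]] [[457.75775131 247.9118826 ]
 [400.15614788 351.5683292 ]]
```

View pics/tc.png

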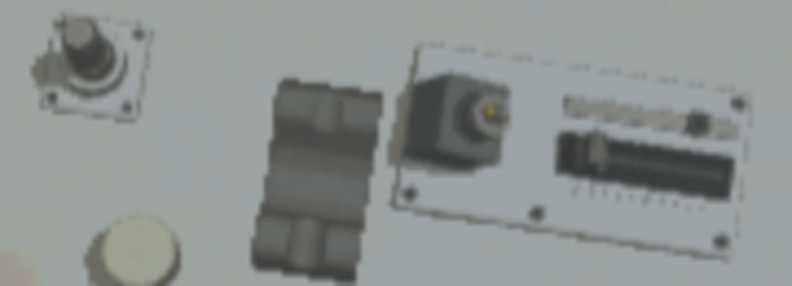

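View pics/sc.png

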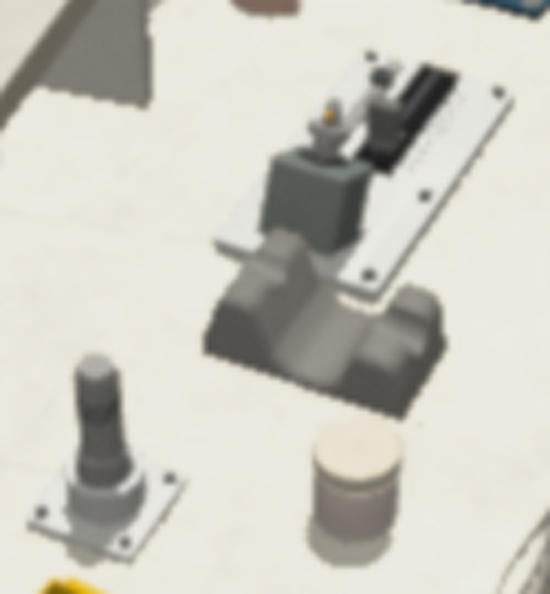

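Top crop: station plate corners ≈(418,43),(395,207),(728,260),(750,93), nipple at (487,115), index at (697,123), fin top at (597,150), coupler end (80,32). Side crop: plate corners (215,243),(378,297),(513,98); nipple ball (331,115); coupler end (96,362). A grey cradle stands between holder and station.

```bash
python3 - <<'E'
from h import *
from scipy.optimize import least_squares
t=cam("top0");s=cam("side0")
T=lambda p:np.array(p)/4.4+[185,160]-.5+.11
S=lambda p:np.array(p)/4.4+[185,150]-.5+.11
for p in[(418,43),(395,207),(728,260),(750,93)]:print("pl",plane(t,T(p),12).round(1))
for p in[(215,243),(378,297),(513,98)]:print("pls",plane(s,S(p),12).round(1))
C=lambda q:np.c_[np.array([[60,120],[-60,120],[-60,-120],[60,-120]])@np.array([[np.cos(q[2]),np.sin(q[2])],[-np.sin(q[2]),np.cos(q[2])]])+q[:2],[12]*4]
mt=np.array([T(p) for p in[(418,43),(395,207),(728,260),(750,93)]])
ms=np.array([S(p) for p in[(215,243),(378,297),(513,98)]])
ft=lambda q:(proj(t,C(q))-mt).ravel()
fs=lambda q:(proj(s,C(q)[:3])-ms).ravel()
for f in(ft,fs,lambda q:np.r_[ft(q),fs(q)]):
    r=least_squares(f,[400,0,-.1]);print(r.x.round(3),r.fun.round(1))
q=r.x
def st(P):return np.r_[R.from_euler('z',q[2]).apply(P)+[q[0],q[1],0]]
print("index",tri(t,T((697,123)),s,S((383,75))),plane(t,T((697,123)),22))
print("fin top",plane(t,T((597,147)),58))
print("ball",tri(t,T((490,112)),s,S((331,115))))
print("coupler",tri(t,T((80,32)),s,S((96,362))),plane(t,T((80,32)),113),plane(s,S((96,362)),113))
for p in[(62,14),(152,28),(133,121),(40,107)]:print("h",plane(t,T(p),8).round(1))
for p in[(27,525),(132,562),(187,482)]:print("hs",plane(s,S(p),8).round(1))
np.save("pics/q.npy",q)
E
```

```text
pl [623.4  28.3  12. ]
pl [504.6  43.7  12. ]
pl [ 470.7 -189.7   12. ]
pl [ 590.4 -208.    12. ]
pls [619.4  31.5  12. ]
pls [502.7  49.2  12. ]
pls [ 471.1 -185.1   12. ]
[ 5.47302e+02 -8.13880e+01 -1.41000e-01] [-0.2 -0.1 -0.7 -0.1  0.7 -0.1  0.2  0.2]
[ 5.45638e+02 -7.75790e+01 -1.32000e-01] [-0.7  0.3  0.3  0.1  0.5 -0.6]
[ 5.46625e+02 -8.04600e+01 -1.37000e-01] [-0.6  0.3 -0.9  0.3  0.5 -0.  -0.1  0.2 -0.8 -0.5 -0.  -0.7  0.5 -1.1]
index (array([ 564.58186737, -167.92035642,   23.48787958]), np.float64(2.621691857658219)) [ 566.18931176 -168.04463986   22.        ]
fin top [541.45802296 -92.65410595  58.        ]
ball (array([556.181462  , -16.33712448,  97.81262516]), np.float64(1.4530152647697532))
coupler (array([603.83772483, 257.40109701, 113.93296468]), np.float64(0.1401766563316525)) [603.98731263 257.50717278 113.        ] [604.34014522 256.50912835 113.        ]
h [641.9 284.7   8. ]
h [632.5 219.5   8. ]
h [564.2 230.9   8. ]
h [573.4 297.7   8. ]
hs [638.7 292.7   8. ]
hs [571.9 299.9   8. ]
hs [563.9 233.5   8. ]
```

```bash
cat >> h.py <<'E'
q=np.array([546.8,-80.6,-.138])
def tost(P):return R.from_euler('z',-q[2]).apply(np.array(P)-[q[0],q[1],0])
def tow(P):return R.from_euler('z',q[2]).apply(P)+[q[0],q[1],0]
def delta(obs,P,Rt=None):  # tool-axes shift in cm, and twist
    Rc=R.from_rotvec(obs["tcp_rot"]);d=Rc.inv().apply(np.array(P)-obs["position"])/10
    return d.round(2),((Rc.inv()*Rt).as_rotvec().round(3) if Rt is not None else None)
def cen(img,x0,x1,y0,y1,w):
    c=img[y0:y1,x0:x1].astype(float);W=np.clip(w(c),0,None);yy,xx=np.mgrid[y0:y1,x0:x1]
    return np.array([(W*xx).sum()/W.sum(),(W*yy).sum()/W.sum()])
RT=R.from_euler('z',q[2])*R.from_matrix(np.diag([1.,-1,-1]))
E
python3 - <<'E'
from h import *
from plant import manip
t=cam("top0");s=cam("side0")
g=lambda c:c.mean(2)
print(g(t["img"][182:196,335:352].astype(float)).astype(int))
print(g(s["img"][160:176,262:282].astype(float)).astype(int))
o=lambda c:c[...,2]-c[...,0]-40
bt=cen(t["img"],285,305,175,195,o);bs=cen(s["img"],250,270,165,185,o)
p,e=tri(t,bt,s,bs);print("ball",bt,bs,p,e,tost(p))
print("shelf",plane(t,(215,128),200),plane(t,(300,128),200))
ob=manip.get_obs();print(delta(ob,tow([-3.5,-12.8,150]),RT),(tow([-3.5,-12.8,150])))
E
```

```text
[[162 161 162 161 161 161 161 161 161 161 161 161 161 162 161 158 125]
 [161 161 160 161 161 161 161 160 161 161 161 162 160 161 162 156 104]
 [151 153 152 159 160 161 158 148 150 151 159 160 162 160 162 158 124]
 [130 134 135 150 151 149 139 113 118 122 139 148 159 160 160 160 156]
 [131 132 135 137 131 125  97  84  80  81  93 121 149 151 153 152 159]
 [132 132 131 131 133 126  85  78  67  69  82 115 133 130 135 134 151]
 [128 125 127 129 134 122  80  75  66  68  79 111 130 132 132 132 137]
 [131 125 131 134 134 108  80  75  73  77  87 116 134 134 132 133 133]
 [158 158 158 157 143 123 112  91  90 100 107 133 137 127 125 128 131]
 [160 161 161 162 159 157 154 131 128 138 139 142 139 124 124 132 135]
 [144 149 151 157 159 159 159 158 157 158 159 160 159 157 157 158 159]
 [ 95 111 116 134 140 140 141 149 150 151 158 160 159 160 160 160 160]
 [ 63  68  69  74  81  82  85 109 113 116 136 140 140 144 149 151 158]
 [ 61  62  62  60  61  61  63  68  70  70  75  81  84  93 111 116 137]]
[[229 228 228 228 228 226 223 223 226 229 230 230 230 230 230 230 230 230
  230 231]
 [229 229 229 229 22
[... 899 characters left out ...]
  65
   73  62]
 [208 224 226 220 205 181 156 136 128 127 143 167 163 118  67  49  62  72
   66  48]
 [184 219 219 204 185 166 136 112 110 117 125 133 130 107  73  63  74  70
   53  41]
 [169 212 207 186 176 161 122  88  83  92 100 107 110  99  75  74  75  58
   41  37]
 [158 202 194 177 171 155 111  75  67  70  76  81  84  78  71  74  63  45
   36  36]]
ball [296.     184.6875] [259.40816327 175.54081633] [557.3455736  -16.3663723   98.21099143] 1.2261252876384445 [ 1.60918561 65.0736396  98.21099143]
shelf [694.65981109 216.47579148 200.        ] [698.03311412 -19.12815042 200.        ]
(array([54.65, 49.12,  8.14]), array([ 0.002,  0.   , -0.138])) [541.57247536 -92.79684329 150.        ]
```

```bash

python3 -m pendant '[{"dp":[0,0,0],"twist":[0,0,-0.069]},{"dp":[0,0,0],"twist":[0,0,-0.069]},{"dp":[2.36,2.81,0],"twist":[0,0,0]},{"dp":[2.36,2.81,0],"twist":[0,0,0]},{"dp":[2.36,2.81,0],"twist":[0,0,0]}]' 4.5 40
python3 -m pendant '[{"dp":[2.36,2.81,0],"twist":[0,0,0]},{"dp":[2.36,2.81,0],"twist":[0,0,0]},{"dp":[2.36,2.81,0],"twist":[0,0,0]},{"dp":[2.36,2.81,0],"twist":[0,0,0]},{"dp":[2.36,2.81,0],"twist":[0,0,0]}]'
python3 -m pendant '[{"dp":[2.36,2.81,0],"twist":[0,0,0]},{"dp":[2.36,2.81,0],"twist":[0,0,0]},{"dp":[2.36,2.81,0],"twist":[0,0,0]},{"dp":[2.36,2.81,0],"twist":[0,0,0]},{"dp":[2.36,2.81,0],"twist":[0,0,0]}]'
python3 -m pendant '[{"dp":[2.36,2.81,0],"twist":[0,0,0]},{"dp":[2.36,2.81,0],"twist":[0,0,0]},{"dp":[2.36,2.81,0],"twist":[0,0,0]},{"dp":[2.36,2.81,0],"twist":[0,0,0]},{"dp":[0,0,0],"twist":[0,0,0]}]'
python3 - <<'E'
from h import *
from plant import manip
t=cam("top0");s=cam("side0")
ob=manip.get_obs();print(delta(ob,tow([-3.5,-12.8,100]),RT),tost(ob["position"]))
p,e=tri(t,(343.4,187.7),s,(271.3,167.3));print("idx",p,e,tost(p))
print("idx planes",tost(plane(t,(343.4,187.7),22)),tost(plane(s,(271.3,167.3),22)))
b=t["img"].mean(2)[184:204,308:330].astype(int);print(b)
E
```

```text
time: 0.52
position: [208.5, 434.7, 230.4]
tcp_rot: [3.133, -0.214, -0.0]
wrist_force: [0.3, 0.5, -0.2]
finger_gap: 45.1
finger_force: 0.0
time: 0.93
position: [306.2, 278.8, 231.1]
tcp_rot: [3.134, -0.215, -0.0]
wrist_force: [1.2, 1.3, -0.0]
finger_gap: 44.8
finger_force: 0.0
time: 1.35
position: [403.8, 123.4, 231.2]
tcp_rot: [-3.134, 0.216, 0.0]
wrist_force: [1.3, 0.2, 0.4]
finger_gap: 45.1
finger_force: 0.0
time: 1.77
position: [483.2, -3.6, 230.2]
tcp_rot: [3.131, -0.224, -0.003]
wrist_force: [0.1, 1.1, -0.2]
finger_gap: 45.2
finger_force: 0.0
(array([ 7.07,  7.96, 13.03]), array([ 0.002,  0.002, -0.005])) [-73.62406881  67.46750455 230.1981246 ]
idx [ 565.58747831 -169.80544183   19.28936068] 1.4200687318083836 [ 30.88018277 -85.77292408  19.28936068]
idx planes [ 30.98954282 -85.16182913  22.        ] [ 28.66708481 -82.38665735  22.        ]
[[160 161 161 161 157 122 128 127 127 129 128 129 128 128 127 129 132 135
  130 133 137 144]
 [161 162 162 161 158 134 131 123 118 123 126 131 132 131 128 128 130 128
  130 130 131 131]
 [161 162 162 162 160 144 138 125 118 126 133 143 137
[... 921 characters left out ...]
7  85  90  90  82  74  73  72
   75  72  70  72]
 [162 161 156 100  66  58  55  60  64  63  60  64  68  80  78  66  64  64
   68  69  68  72]
 [161 161 155  97  69  63  59  58  62  60  59  57  62  77  69  63  61  61
   62  62  61  63]
 [161 161 158 120 107 103  89  75  64  63  63  59  58  65  62  61  60  61
   61  60  60  60]
 [162 161 161 157 156 154 138 120 108 106 104  81  74  73  69  68  66  65
   62  62  61  61]
 [161 162 161 161 161 161 159 156 150 155 152 121 118 116 111 107 108 105
   89  77  73  69]
 [161 161 161 161 161 160 159 153 148 159 159 138 154 156 150 155 156 154
  137 120 115 108]
 [161 161 161 162 161 161 159 143 156 161 159 141 157 159 143 157 160 154
  157 156 151 155]]
```

```bash

python3 -m pendant '[{"dp":[2.4,2.7,0],"twist":[0,0,0]},{"dp":[2.4,2.7,0],"twist":[0,0,0]},{"dp":[2.27,2.6,2.2],"twist":[0,0,0]},{"dp":[0,0,4],"twist":[0,0,0]},{"dp":[0,0,4],"twist":[0,0,0]}]' 4.5 40
python3 -m pendant '[{"dp":[0,0,1],"twist":[0,0,0]},{"dp":[0,0,0],"twist":[0,0,0]},{"dp":[0,0,0],"twist":[0,0,0]}]'
python3 - <<'E'
from h import *
from plant import manip
t=cam("top0");s=cam("side0")
ob=manip.get_obs();print(delta(ob,tow([-3.5,-13.5,36]),RT),tost(ob["position"]))
print(tost(plane(t,(320.8,193),58)))
for n in("top","side"):
    f=manip.grab_frame(n);np.savez(f"pics/{n}1.npz",**f)
f=cam("side1")["img"][110:230,215:335];g=cam("top1")["img"][130:250,260:380]
cv2.imwrite("pics/a1.png",np.hstack([cv2.resize(i,(400,400),interpolation=2) for i in(f,g)]))
E
```

```text
time: 2.18
position: [541.7, -89.6, 128.1]
tcp_rot: [-3.133, 0.221, -0.003]
wrist_force: [0.8, -0.2, -1.1]
finger_gap: 45.0
finger_force: 0.0
time: 2.43
position: [541.2, -88.1, 120.7]
tcp_rot: [3.133, -0.215, 0.001]
wrist_force: [0.5, -0.3, 1.1]
finger_gap: 45.0
finger_force: 0.0
(array([0.09, 0.52, 8.47]), array([ 0.001, -0.001,  0.001])) [ -4.50445662  -8.17800893 120.67274564]
[ -3.34136076 -14.17841014  58.        ]
```

View pics/a1.png

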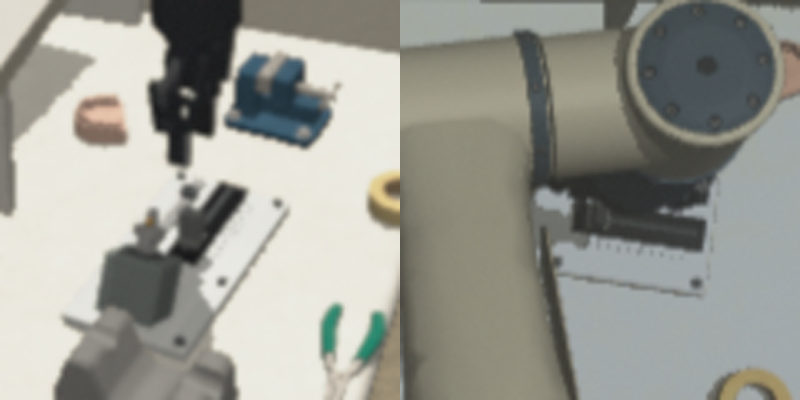

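The open fingers hang above the fin (left panel: fingertips at ~(180,160), fin at (190,215)); the top view is mostly hidden by the arm. Descend and grip.

```bash

python3 -m pendant '[{"dp":[0.1,0.5,2.5],"twist":[0,0,0]},{"dp":[0,0,3],"twist":[0,0,0]},{"dp":[0,0,2],"twist":[0,0,0]},{"dp":[0,0,0.9],"twist":[0,0,0]},{"dp":[0,0,0],"twist":[0,0,0]}]'
python3 -m pendant '[{"dp":[0,0,0],"twist":[0,0,0]},{"dp":[0,0,0],"twist":[0,0,0]},{"dp":[0,0,0],"twist":[0,0,0]},{"dp":[0,0,0],"twist":[0,0,0]},{"dp":[0,0,0],"twist":[0,0,0]}]' 0.5 25
python3 -m pendant '[{"dp":[0,0,0],"twist":[0,0,0]},{"dp":[0,0,0],"twist":[0,0,0]},{"dp":[0,0,0],"twist":[0,0,0]}]'
python3 - <<'E'
from h import *
from plant import manip
ob=manip.get_obs();print(tost(ob["position"]),ob["wrist_force"])
E
```

```text
time: 2.95
position: [540.8, -92.9, 35.2]
tcp_rot: [3.134, -0.215, -0.001]
wrist_force: [0.3, -0.1, 0.1]
finger_gap: 45.0
finger_force: 0.0
time: 3.37
position: [542.6, -92.9, 37.5]
tcp_rot: [-3.134, 0.215, -0.007]
wrist_force: [-1.4, 1.5, 7.1]
finger_gap: 11.5
finger_force: 30.4
time: 3.62
position: [542.6, -92.9, 37.5]
tcp_rot: [-3.134, 0.215, -0.007]
wrist_force: [-0.7, 2.5, 5.8]
finger_gap: 11.5
finger_force: 30.4
[ -2.48200766 -12.74365136  37.47085343] [-0.69980347  2.45222227  5.78018   ]
```

```bash

python3 -m pendant '[{"dp":[0,0.5,-0.2],"twist":[0,0,0]},{"dp":[0,1.5,0],"twist":[0,0,0]},{"dp":[0,1.7,0],"twist":[0,0,0]},{"dp":[0,1.7,0],"twist":[0,0,0]},{"dp":[0,1.2,0],"twist":[0,0,0]}]'
python3 -m pendant '[{"dp":[0,0.5,0],"twist":[0,0,0]},{"dp":[0,0,0],"twist":[0,0,0]},{"dp":[0,0,0],"twist":[0,0,0]},{"dp":[0,0,0],"twist":[0,0,0]}]'
python3 - <<'E'
from h import *
from plant import manip
ob=manip.get_obs();print(tost(ob["position"]),ob["wrist_force"],ob["finger_gap"])
f=manip.grab_frame("side");np.savez("pics/side2.npz",**f)
f=manip.grab_frame("top");np.savez("pics/top2.npz",**f)
E
python3 -m pendant '[{"dp":[0,0,0],"twist":[0,0,0]},{"dp":[0,0,0],"twist":[0,0,0]},{"dp":[0,0,0],"twist":[0,0,0]},{"dp":[0,0,0],"twist":[0,0,0]},{"dp":[0,0,-1],"twist":[0,0,0]}]' 4.5
python3 -m pendant '[{"dp":[0,0,-3],"twist":[0,0,0]},{"dp":[0,0,-4],"twist":[0,0,0]},{"dp":[0,-3,-4],"twist":[0,0,0]},{"dp":[-2,-3.4,-3],"twist":[0,0,0]},{"dp":[-2,-3.5,0],"twist":[0,0,0]}]' 4.5
python3 -m pendant '[{"dp":[-2,-3.5,0],"twist":[0,0,0]},{"dp":[-2,-3.5,0],"twist":[0,0,0]},{"dp":[-2,-3.5,0],"twist":[0,0,0]},{"dp":[-2,-3.5,0],"twist":[0,0,0]},{"dp":[-2,-3.5,0],"twist":[0,0,0]}]' 4.5
python3 - <<'E'
from h import *
from plant import manip
ob=manip.get_obs();print(tost(ob["position"]),ob["time"])
for n in("top","side"):
    f=manip.grab_frame(n);np.savez(f"pics/{n}3.npz",**f)
f=cam("side3")["img"][130:210,235:315];g=cam("top3")["img"][160:220,280:360]
cv2.imwrite("pics/a3.png",np.hstack([cv2.resize(f,(400,400),interpolation=2),cv2.resize(g,(400,300),interpolation=2)[:,:] if 0 else cv2.copyMakeBorder(cv2.resize(g,(400,300),interpolation=2),0,100,0,0,0)]))
E
```

```text
time: 4.03
position: [533.0, -159.2, 37.6]
tcp_rot: [-3.133, 0.217, -0.005]
wrist_force: [4.9, 1.2, -4.6]
finger_gap: 11.4
finger_force: 28.8
time: 4.37
position: [532.2, -164.3, 37.6]
tcp_rot: [3.133, -0.216, 0.004]
wrist_force: [5.8, -2.8, -6.5]
finger_gap: 11.0
finger_force: 28.6
[ -2.90271406 -84.94786071  37.57690259] [ 5.79166503 -2.75010012 -6.53169752] 11.023567946867598
time: 4.88
position: [529.4, -163.2, 45.9]
tcp_rot: [-3.134, 0.217, 0.007]
wrist_force: [0.6, 0.1, -1.0]
finger_gap: 45.2
finger_force: 0.0
time: 5.3
position: [510.1, -71.0, 182.6]
tcp_rot: [3.134, -0.219, 0.018]
wrist_force: [0.8, 0.7, 0.7]
finger_gap: 45.0
finger_force: 0.0
time: 5.72
position: [430.7, 117.8, 177.0]
tcp_rot: [-3.134, 0.216, -0.002]
wrist_force: [0.6, 0.9, -0.2]
finger_gap: 45.1
finger_force: 0.0
[-142.33508008  180.56299485  176.98774401] 5.7167
```

View pics/a3.png

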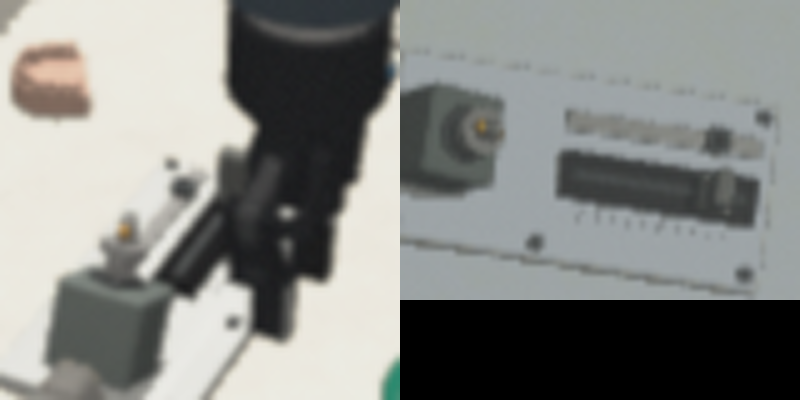

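Top panel: fin top around (726,188), index rider (716,139) — nearly level; check numerically.

```bash
python3 - <<'E'
from h import *
t=cam("top3");print(t["img"].mean(2)[188:206,335:358].astype(int))
for r in(193.5,197):print(tost(plane(t,(345.1,r),58)))
print("idx",tost(plane(t,(343.4,187.7),22)),proj(t,tow([[-3.5,-85.2,58],[-3.5,-74.2,28],[-3.5,-96.2,28]])))
E
```

```text
[[130 125 129 131 135 124  80  76  66  69  80 111 130 133 134 133 138 143
  159 161 148 160 162]
 [132 126 131 136 137 110  80  76  73  76  87 118 134 135 133 133 134 137
  158 161 159 162 162]
 [159 159 158 158 144 124 113  92  89 102 109 134 137 127 126 130 132 140
  159 158 161 162 163]
 [161 162 161 162 161 158 156 134 129 137 138 144 140 125 125 132 137 146
  158 152 160 162 162]
 [145 151 152 160 161 161 161 158 157 154 153 159 160 158 158 159 161 161
  160 148 159 161 162]
 [ 94 111 116 137 141 141 142 144 140 130 130 146 159 162 162 162 162 163
  161 146 159 162 161]
 [ 64  68  70  75  82  84  90  94  85  96 102 114 138 144 151 152 159 163
  160 145 158 161 161]
 [ 61  61  60  60  62  72  86  69  75  93  98  96  84  95 111 118 139 159
  161 147 159 161 161]
 [ 66  64  62  58  58  69  69  65  76  95  98  96  70  65  69  71  92 152
  160 146 158 162 161]
 [ 73  71  69  60  59  68  66  63  80  96  98  96  68  63  61  63  89 153
  161 160 161 162 161]
 [ 72  72  70  63  61  71  64  64  85  96 100  95  72  66  63  65  93 153
  158 160 161 162 162]
 [ 64  64  59  57  61  70  63  65
[... 161 characters left out ...]
 [ 63  62  57  58  62  66  62  59  64  70  79  68  64  63  63  73 123 155
  145 158 160 161 161]
 [ 70  68  65  62  62  60  60  62  63  72  87  68  64  63  62  75 134 157
  146 158 161 162 161]
 [111 109 107 104  91  76  71  68  68  66  66  62  64  63  62  81 150 160
  148 158 162 162 162]
 [151 156 158 155 138 121 112 108 107 104  84  75  75  72  70  91 154 160
  140 158 162 162 161]
 [144 159 161 152 159 160 157 158 157 154 130 119 118 112 111 123 157 160
  146 158 161 161 162]]
[  6.3092423  -86.60716383  58.        ]
[ -4.30816147 -87.86623933  58.        ]
idx [ 30.98954282 -85.16182913  22.        ] [[344.24945268 196.60439259]
 [338.87755441 197.69746662]
 [346.00157728 198.77768509]]
```

```bash

python3 -m pendant '[{"dp":[2.54,-2.7,0],"twist":[0,0,0]},{"dp":[2.54,-2.7,0],"twist":[0,0,0]},{"dp":[2.54,-2.7,0],"twist":[0,0,0]},{"dp":[2.54,-2.7,0],"twist":[0,0,0]},{"dp":[2.54,-2.7,0],"twist":[0,0,0]}]' 6.5
python3 -m pendant '[{"dp":[2.54,-2.7,0],"twist":[0,0,0]},{"dp":[0,0,0],"twist":[0,0,0]},{"dp":[0,0,0],"twist":[0,0,0]}]'
python3 - <<'E'
from h import *
from plant import manip
ob=manip.get_obs();print(delta(ob,[604,257,150],RT),ob["position"])
for n in("top","side"):
    f=manip.grab_frame(n);np.savez(f"pics/{n}4.npz",**f)
s=cam("side4");print(proj(s,tow([[-3.5,-86,58],[-3.5,-86,28],[31,-85,22],[31,-85,28]])).round(1))
a=cv2.resize(s["img"][145:195,255:315],(480,400),interpolation=2)
b=cv2.resize(s["img"][150:300,160:280],(320,400),interpolation=2)
cv2.imwrite("pics/a4.png",np.hstack([a,b]))
E
```

```text
time: 6.23
position: [577.5, 233.2, 176.7]
tcp_rot: [-3.134, 0.216, -0.001]
wrist_force: [1.0, 0.2, 0.1]
finger_gap: 65.1
finger_force: 0.0
time: 6.48
position: [605.7, 256.3, 174.0]
tcp_rot: [3.132, -0.216, -0.004]
wrist_force: [-0.1, -0.4, -0.2]
finger_gap: 64.9
finger_force: 0.0
(array([-0.18, -0.05,  2.4 ]), array([0.002, 0.002, 0.   ])) [605.74999812 256.29506999 174.00319969]
[[281.6 159.9]
 [281.2 167.8]
 [271.  166.7]
 [271.  165.1]]
```

View pics/a4.png

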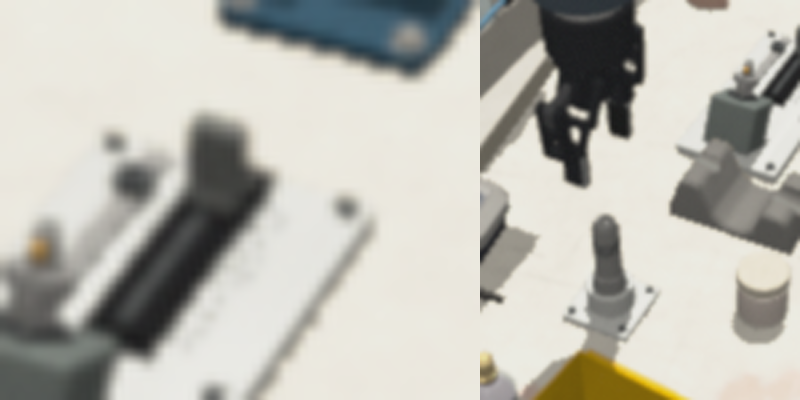

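Side panel: fin top around (219,124), rider (133,182), holder free below the open gripper.

```bash
python3 - <<'E'
from h import *
s=cam("side4");
for uv in[(282,160),(282,159.5),(281.5,160)]:print(tost(plane(s,uv,58)))
for uv in[(271.3,167.3),(271.3,167)]:
  for z in (20,22): print("i",tost(plane(s,uv,z)))
print(s["img"].mean(2)[157:176,276:290].astype(int))
E
```

```text
[ -4.91137661 -86.11019063  58.        ]
[ -3.85037972 -88.5770131   58.        ]
[ -3.52387092 -85.4339876   58.        ]
i [ 29.75828567 -84.92522939  20.        ]
i [ 28.66708481 -82.38665735  22.        ]
i [ 30.42158025 -86.39683007  20.        ]
i [ 29.32888449 -83.85494142  22.        ]
[[230 231 231 229 228 230 230 230 230 230 230 230 230 230]
 [230 231 229 222 214 220 224 227 228 229 229 229 230 230]
 [230 229 220 186 165 174 188 205 211 222 227 228 229 230]
 [230 225 198 144 123 128 141 154 165 192 220 228 229 230]
 [229 221 172 110  90  96 105 115 125 153 205 225 229 229]
 [227 217 159  93  70  72  77  83  92 130 195 224 229 230]
 [222 214 148  83  64  64  65  66  75 123 193 224 229 229]
 [208 208 141  77  64  63  63  63  70 117 185 220 227 229]
 [191 200 139  78  64  62  62  62  66  98 152 192 215 223]
 [209 206 140  78  63  62  63  63  62  73 100 125 156 193]
 [221 205 137  80  64  62  63  63  63  66  73  71 107 173]
 [219 180 115  78  69  66  65  64  63  61  58  58 112 187]
 [202 137  83  71  72  72  71  68  60  51  42  67 138 209]
 [154  88  53  57  64  65  67  65  57  46  53 101 168 216]
 [ 99  50  44  56  56  50  52  53  45  48  90 154 202 216]
 [ 59  46  60  68  58  41  36  37  40  69 131 196 219 217]
 [ 47  60  74  70  52  37  33  37  64 114 165 206 221 218]
 [ 53  71  75  58  42  36  37  55 110 173 206 216 224 224]
 [ 66  73  63  46  37  36  47  92 154 206 217 212 223 227]]
```

```bash

python3 -m pendant '[{"dp":[-0.2,-0.05,2.5],"twist":[0,0,0]},{"dp":[0,0,3],"twist":[0,0,0]},{"dp":[0,0,3],"twist":[0,0,0]},{"dp":[0,0,2],"twist":[0,0,0]},{"dp":[0,0,1],"twist":[0,0,0]}]'
python3 -m pendant '[{"dp":[0,0,0],"twist":[0,0,0]},{"dp":[0,0,0],"twist":[0,0,0]},{"dp":[0,0,0],"twist":[0,0,0]},{"dp":[0,0,0],"twist":[0,0,0]},{"dp":[0,0,0],"twist":[0,0,0]}]' 1.5 60
python3 -m pendant '[{"dp":[0,0,0],"twist":[0,0,0]},{"dp":[0,0,0],"twist":[0,0,0]},{"dp":[0,0,0],"twist":[0,0,0]},{"dp":[0,0,0],"twist":[0,0,0]},{"dp":[0,0,0],"twist":[0,0,0]}]' 1.5 100
python3 -c "
from h import *
from plant import manip
o=manip.get_obs();print(o['position'],o['wrist_force'],o['ft_torque'])"
```

```text
time: 7.0
position: [601.0, 255.1, 59.2]
tcp_rot: [3.132, -0.217, -0.005]
wrist_force: [-0.8, 0.0, 0.2]
finger_gap: 64.9
finger_force: 0.0
time: 7.42
position: [604.5, 257.6, 63.5]
tcp_rot: [-3.132, 0.215, -0.006]
wrist_force: [-1.2, 1.0, 6.9]
finger_gap: 25.0
finger_force: 58.7
time: 7.83
position: [604.5, 257.6, 63.6]
tcp_rot: [-3.132, 0.215, -0.006]
wrist_force: [-1.4, 1.5, 6.8]
finger_gap: 24.0
finger_force: 97.3
[604.51360549 257.64966086  63.59955108] [-1.41678043  1.46703713  6.77280484] [ 0.33207462  0.38305703 -0.03635326]
```

```bash

python3 -m pendant '[{"dp":[0,0,-1],"twist":[0,0,0]},{"dp":[0,0,-2],"twist":[0,0,0]},{"dp":[0,0,-2.5],"twist":[0,0,0]},{"dp":[0,0,-2.5],"twist":[0,0,0]},{"dp":[0,0,-2.5],"twist":[0,0,0]}]'
python3 -m pendant '[{"dp":[0,0,-2.5],"twist":[0,0,0]},{"dp":[0,0,-2],"twist":[0,0,0]},{"dp":[0,0,0],"twist":[0,0,0]},{"dp":[0,0,0],"twist":[0,0,0]},{"dp":[0,0,0],"twist":[0,0,0]}]'
python3 - <<'E'
from h import *
from plant import manip
o=manip.get_obs();print(o["position"],o["finger_gap"],o["wrist_force"])
f=manip.grab_frame("side");np.savez("pics/side5.npz",**f)
P=o["position"];Rc=R.from_rotvec(o["tcp_rot"]);print(proj(f,[P,P+Rc.apply([0,0,51])]))
cv2.imwrite("pics/a5.png",cv2.resize(f["img"][140:280,150:290],(600,600),interpolation=2))
E
```

```text
time: 8.25
position: [602.7, 256.3, 167.3]
tcp_rot: [3.133, -0.216, -0.001]
wrist_force: [0.4, -0.0, -1.6]
finger_gap: 23.9
finger_force: 98.6
time: 8.67
position: [602.4, 256.5, 210.1]
tcp_rot: [3.134, -0.216, -0.003]
wrist_force: [0.6, 0.1, -2.4]
finger_gap: 24.0
finger_force: 98.7
[602.42046499 256.5417114  210.05994651] 24.04481091699473 [ 0.5795481   0.06686379 -2.38295583]
[[204.55422732 201.05719871]
 [206.00400348 217.7781498 ]]
```

View pics/a5.png

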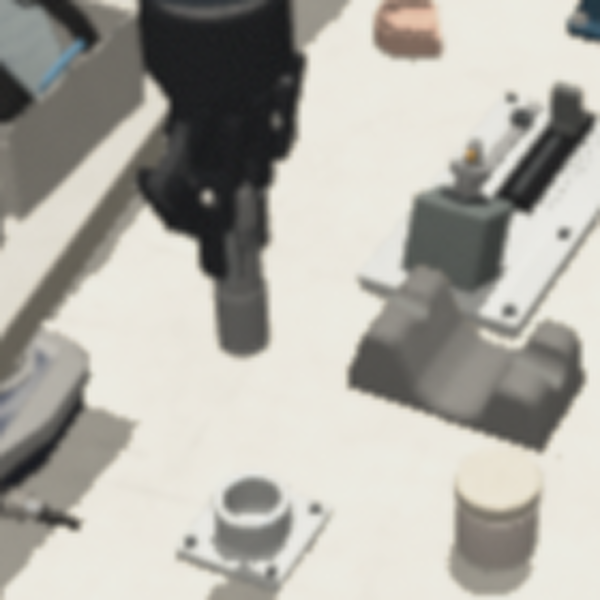

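Side view: coupler held upright, barrel (217–268, 285–350), holder empty. Check its tilt from the barrel edges.

```bash
python3 - <<'E'
from h import *
f=cam("side5")
print(f["img"].mean(2)[194:226,196:217].astype(int))
P=np.array([602.4,256.5,210.06])
for d in(15,25,35,45,55.5):print(d,proj(f,P-[0,0,d]).round(2))
# silhouette edges of the barrel: offset sideways perpendicular to view
E
```

```text
[[ 35  30  29  31  31  34  46  63  69  66  71  67  62  55  52  60 115 184
  224 229 229]
 [ 60  31  27  30  31  36  55  76  77  68  70  67  63  59  53  57 111 181
  222 228 229]
 [ 94  38  29  31  30  35  57  81  81  71  70  67  64  63  59  69 127 193
  223 228 228]
 [117  43  33  30  31  32  56  81  82  69  65  67  68  69  76 108 167 212
  225 227 228]
 [123  43  32  32  30  33  54  80  82  71  64  69  72  77 101 156 207 223
  226 227 228]
 [124  45  32  32  30  34  51  76  83  74  67  75  78  83 121 184 220 226
  227 227 228]
 [130  51  32  32  31  33  48  73  82  76  69  77  81  84 123 189 222 227
  228 228 228]
 [137  59  32  30  31  31  44  68  82  77  71  79  81  84 116 179 221 228
  229 229 229]
 [162  84  37  32  32  32  43  66  81  78  73  80  81  82 111 173 219 227
  229 229 229]
 [202 132  74  45  32  32  44  68  83  79  72  79  80  82 109 171 221 229
  229 229 229]
 [221 188 141  96  58  45  53  74  85  80  75  80  81  81 100 158 216 229
  230 230 230]
 [227 221 203 157  97  69  70  83  87  84  82  83  81  79  87 131 194 225
  230 230 230]
 [228 227 220 183 118  84  83  8
[... 1155 characters left out ...]
 86  87  87  86  85  85  83  83  95 140 204
  226 229 229]
 [228 228 228 226 207 140  94  89  90  88  87  86  87  90  90 108 163 216
  228 229 229]
 [227 228 228 227 217 175 130 105  97  92  90  92  92  99 119 151 196 224
  230 229 230]
 [227 228 228 228 225 214 188 155 130 119 114 117 127 146 178 210 223 229
  230 230 230]
 [227 227 227 228 227 226 222 211 191 178 171 175 191 210 220 227 230 230
  230 230 230]
 [227 227 227 228 228 228 228 226 222 218 217 217 223 226 229 230 230 229
  229 229 229]
 [228 228 228 228 228 228 228 228 227 227 227 227 227 228 230 230 230 229
  229 229 229]]
15 [[204.99 206.07]]
25 [[205.27 209.37]]
35 [[205.54 212.63]]
45 [[205.82 215.85]]
55.5 [[206.1  219.19]]
```

```bash

python3 -m pendant '[{"dp":[0,2,0],"twist":[0,0,0]},{"dp":[-0.1,3.3,0],"twist":[0,0,0]},{"dp":[-0.1,3.3,0],"twist":[0,0,0]},{"dp":[-0.1,3.3,0],"twist":[0,0,0]},{"dp":[-0.1,3.3,0],"twist":[0,0,0]}]'
python3 -m pendant '[{"dp":[-0.1,3.3,0],"twist":[0,0,0]},{"dp":[-0.1,3.3,0],"twist":[0,0,0]},{"dp":[-0.1,3.3,0],"twist":[0,0,0]},{"dp":[-0.1,3.3,0],"twist":[0,0,0]},{"dp":[0,2,0],"twist":[0,0,0]}]'
python3 -m pendant '[{"dp":[0,1,0],"twist":[0,0,0]},{"dp":[0,0,0],"twist":[0.109,0,0]},{"dp":[0,0,0],"twist":[0.109,0,0]},{"dp":[0,0,0],"twist":[0.109,0,0]},{"dp":[0,0,0],"twist":[0.109,0,0]}]'
python3 -m pendant '[{"dp":[0,0,0],"twist":[0,0,0]},{"dp":[0,0,0],"twist":[0,0,0]},{"dp":[0,0,0],"twist":[0,0,0]}]'
cat >> h.py <<'E'
NR=R.from_euler('z',q[2])*R.from_euler('x',25,degrees=True)
NO=np.array([1.,72,66])
RN=NR*R.from_matrix(np.diag([1.,-1,-1]))
L=54
def nip(P):return NR.inv().apply(np.array(P)-tow(NO))
def report(o):
    Rc=R.from_rotvec(o["tcp_rot"]);m=o["position"]+Rc.apply([0,0,L])
    print("mouth in nipple",nip(m).round(1),"tilt",(RN.inv()*Rc).as_rotvec().round(3),"F tool",Rc.inv().apply(o["wrist_force"]).round(1),"gap",o["finger_gap"],"t",o["time"])
E
python3 - <<'E'
from h import *
from plant import manip
o=manip.get_obs();report(o);print(o["joint_positions"].round(2))
m=tow(NO)+NR.apply([0,0,60]);print(delta(o,m-RN.apply([0,0,L]),RN))
E
```

```text
time: 9.13
position: [577.0, 105.1, 209.4]
tcp_rot: [3.133, -0.216, -0.004]
wrist_force: [1.5, -1.3, -1.1]
finger_gap: 23.8
finger_force: 98.7
time: 9.55
position: [551.7, -46.0, 209.9]
tcp_rot: [3.133, -0.218, -0.004]
wrist_force: [-0.4, 0.5, -0.9]
finger_gap: 24.2
finger_force: 98.7
time: 9.97
position: [552.4, -52.5, 211.3]
tcp_rot: [-2.695, 0.184, -0.043]
wrist_force: [-0.5, -0.2, -2.3]
finger_gap: 24.0
finger_force: 98.8
time: 10.22
position: [551.9, -53.2, 210.1]
tcp_rot: [-2.701, 0.187, -0.039]
wrist_force: [0.1, -0.2, -0.9]
finger_gap: 23.9
finger_force: 98.9
mouth in nipple [ 0.2 20.8 95.3] tilt [-0.002 -0.001  0.001] F tool [0.1 0.5 0.8] gap 23.89620689524399 t 10.2167
[-0.12  0.31  0.21 -0.44 -1.47  1.6 ]
(array([-0.02,  2.09,  3.53]), array([ 0.002,  0.001, -0.001]))
```

```bash

python3 -m pendant '[{"dp":[0.05,1.1,1.2],"twist":[0,0,0]},{"dp":[0,1,1.2],"twist":[0,0,0]},{"dp":[0,0,1],"twist":[0,0,0]},{"dp":[0,0,0],"twist":[0,0,0]},{"dp":[0,0,0],"twist":[0,0,0]}]'
python3 - <<'E'
from h import *
from plant import manip
o=manip.get_obs();report(o)
f=manip.grab_frame("side");np.savez("pics/side6.npz",**f)
Rc=R.from_rotvec(o["tcp_rot"]);m=o["position"]+Rc.apply([0,0,L])
print("mouth",proj(f,m),"tip,collar",proj(f,tow(NO)+NR.apply([[0,0,42],[0,7.5,30.5],[0,0,24]])),"axis",proj(f,o["position"]+Rc.apply([[0,0,20],[0,0,40]])))
a=cv2.resize(f["img"][120:210,225:315],(600,600),interpolation=2);cv2.imwrite("pics/a6.png",a)
E
```

```text
time: 10.63
position: [551.8, -56.6, 171.1]
tcp_rot: [-2.701, 0.184, -0.039]
wrist_force: [-0.4, 0.1, -0.3]
finger_gap: 24.2
finger_force: 98.8
mouth in nipple [ 0.5  1.3 61.3] tilt [-0.001 -0.002 -0.002] F tool [-0.4  0.1  0.3] gap 24.153145567404813 t 10.6333
mouth [[262.01832825 165.26095415]] tip,collar [[261.05092299 171.81661392]
 [259.2610792  176.10408949]
 [259.84725723 177.88614937]] axis [[264.31033603 153.56418957]
 [262.9581276  160.46489199]]
```

View pics/a6.png

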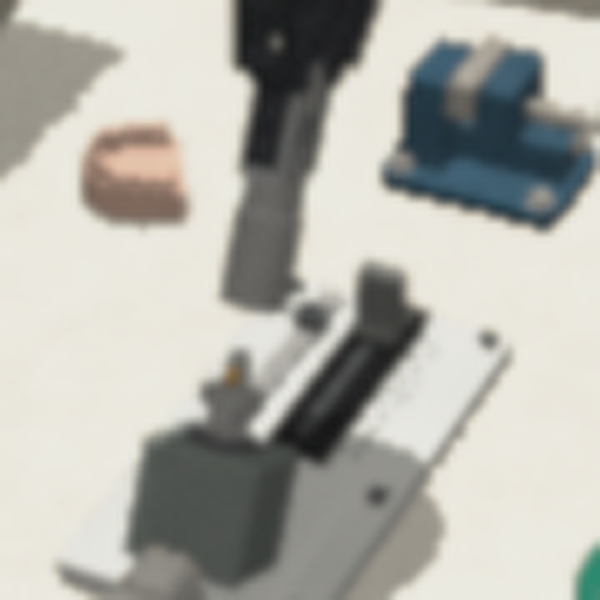

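Side view: coupler mouth near (258,297), nipple tip (238,352), ball (231,375); the coupler's axis seems to pass ~1.5 px to the right of the tip. Measure it.

```bash
python3 - <<'E'
from h import *
f=cam("side6")
print(f["img"].mean(2)[150:168,255:274].astype(int))
print("nip",f["img"].mean(2)[170:186,252:268].astype(int))
M=tow(NO)+NR.apply([[0,0,60],[1,0,60],[0,1,60],[0,0,61]]);u=proj(f,M);print((u[1:]-u[0]).round(3))
E
```

```text
[[228 229 229 229 224 195 135 103 101 102 100  98  92  89 104 163 221 230
  231]
 [228 230 230 229 218 166 116 104 105 106 103  99  94  90 111 171 221 230
  230]
 [229 230 230 228 211 144 102 101 104 106 103 103  99  95 116 174 221 229
  230]
 [229 229 229 224 196 130  96  98 100 101 102 100  97  94 113 170 221 228
  229]
 [230 230 229 222 187 123  96  97  99  99  99  98  93  92 117 176 221 228
  229]
 [230 230 229 220 172 115  96  98  99 100  98  95  91  92 126 190 223 229
  229]
 [230 229 228 215 155 105  97  99  99 100  98  94  90  93 133 200 225 229
  230]
 [229 229 226 208 141  99  98  98  99  99  97  94  89  95 146 212 226 229
  229]
 [229 229 224 196 129  97  97  99 100  98  96  92  89 101 157 218 228 229
  229]
 [229 228 222 186 124  97  98 100 100  98  96  91  89 108 167 220 228 229
  230]
 [229 228 220 172 115  97  99  99 100  98  94  90  90 117 178 220 229 230
  230]
 [229 228 217 158 107  98  98 100  99  97  93  89  87 106 156 205 225 229
  228]
 [229 228 215 152 104  99  99  99  98  96  92  87  84  88 117 170 219 225
  221]
 [230 227 211 144 103  98 100  99  97  95  91  
[... 787 characters left out ...]
187 149 107  93 105 145 182 181 172 165 174]
 [229 226 213 173 146 134 110  92  90 103 134 161 168 166 163 186]
 [229 225 205 141 106 102  98  95  95  97 110 127 146 166 188 216]
 [227 223 201 139 103  99 100 100  99  97  96 102 127 177 216 224]
 [226 226 215 171 120 101 100 100  98  95  92  98 144 209 224 217]
 [226 225 220 197 138 103 101  99  94  92  93 117 172 221 222 187]
 [217 206 198 182 130 103 102  97  90  92 113 162 212 224 207 139]
 [168 146 137 132 109  98  98  94  91 101 146 207 223 212 157  86]
 [116  90  79  83  89  91  94  94  93 107 156 209 214 168  99  45]
 [ 85  68  60  61  68  76  84  84  85  89 116 158 170 118  59  32]]
[[-0.322 -0.091]
 [-0.135  0.047]
 [ 0.068 -0.341]]
```

```bash

python3 -m pendant '[{"dp":[0.1,0.1,0.5],"twist":[0,0,0]},{"dp":[0,0,0.8],"twist":[0,0,0]},{"dp":[0,0,0.7],"twist":[0,0,0]},{"dp":[0,0,0.5],"twist":[0,0,0]},{"dp":[0,0,0],"twist":[0,0,0]}]' - 110
python3 -c "
from h import *
from plant import manip
report(manip.get_obs())"
python3 -m pendant '[{"dp":[0,0,0.3],"twist":[0,0,0]},{"dp":[0,0,0.3],"twist":[0,0,0]},{"dp":[0,0,0.2],"twist":[0,0,0]},{"dp":[0,0,0],"twist":[0,0,0]},{"dp":[0,0,0],"twist":[0,0,0]}]'
python3 -c "
from h import *
from plant import manip
report(manip.get_obs())"
```

```text
time: 11.1
position: [553.5, -47.7, 146.6]
tcp_rot: [-2.699, 0.187, -0.038]
wrist_force: [0.1, 0.8, -1.7]
finger_gap: 23.7
finger_force: 107.6
mouth in nipple [ 0.9 -0.8 35.3] tilt [ 0.    -0.003  0.001] F tool [-0.  -0.   1.9] gap 23.73476369676056 t 11.1
time: 11.52
position: [555.0, -44.7, 142.1]
tcp_rot: [-2.699, 0.185, -0.044]
wrist_force: [-1.5, 0.2, 5.3]
finger_gap: 23.8
finger_force: 108.6
mouth in nipple [ 2.3  0.2 29.9] tilt [ 0.001  0.001 -0.001] F tool [-1.5 -2.2 -4.8] gap 23.812004668551957 t 11.5167
```

```bash

python3 -m pendant '[{"dp":[0,0,0.3],"twist":[0,0,0]},{"dp":[0,0,0.3],"twist":[0,0,0]},{"dp":[0,0,0],"twist":[0,0,0]},{"dp":[0,0,0],"twist":[0,0,0]}]'
python3 -c "
from h import *
from plant import manip
report(manip.get_obs())"
python3 -m pendant '[{"dp":[0,0,0.3],"twist":[0,0,0]},{"dp":[0,0,0.3],"twist":[0,0,0]},{"dp":[0,0,0],"twist":[0,0,0]},{"dp":[0,0,0],"twist":[0,0,0]}]'
python3 -c "
from h import *
from plant import manip
report(manip.get_obs())"
```

```text
time: 11.85
position: [555.6, -41.9, 136.7]
tcp_rot: [-2.698, 0.186, -0.045]
wrist_force: [-0.0, 2.8, 0.3]
finger_gap: 24.1
finger_force: 108.6
mouth in nipple [ 2.5  0.6 23.8] tilt [ 0.001  0.002 -0.001] F tool [-0.4 -2.6  0.9] gap 24.0836435487637 t 11.85
time: 12.18
position: [556.1, -39.6, 130.6]
tcp_rot: [-2.699, 0.186, -0.044]
wrist_force: [-1.3, 2.4, 5.7]
finger_gap: 23.5
finger_force: 109.2
mouth in nipple [ 2.6  0.1 17.3] tilt [ 0.001  0.001 -0.001] F tool [-1.6 -4.4 -4.3] gap 23.4979208218662 t 12.1833
```

```bash

python3 -m pendant '[{"dp":[-0.05,-0.15,0.3],"twist":[0,0,0]},{"dp":[0,0,0.3],"twist":[0,0,0]},{"dp":[0,0,0],"twist":[0,0,0]},{"dp":[0,0,0],"twist":[0,0,0]}]'
python3 -c "
from h import *
from plant import manip
report(manip.get_obs())"
python3 -m pendant '[{"dp":[0,0,0.3],"twist":[0,0,0]},{"dp":[0,0,0.3],"twist":[0,0,0]},{"dp":[0,0,0],"twist":[0,0,0]},{"dp":[0,0,0],"twist":[0,0,0]}]'
python3 -c "
from h import *
from plant import manip
report(manip.get_obs())"
```

```text
time: 12.52
position: [556.4, -37.2, 126.3]
tcp_rot: [-2.702, 0.185, -0.045]
wrist_force: [-2.5, -1.7, 9.3]
finger_gap: 23.8
finger_force: 109.4
mouth in nipple [ 2.7  0.3 12.4] tilt [-0.002  0.003 -0.002] F tool [-2.2 -2.1 -9.3] gap 23.814534157542496 t 12.5167
time: 12.85
position: [557.0, -36.4, 124.3]
tcp_rot: [-2.704, 0.183, -0.05]
wrist_force: [-8.0, -7.2, 25.5]
finger_gap: 23.9
finger_force: 111.5
mouth in nipple [ 3.3  0.1 10.2] tilt [-0.004  0.006 -0.004] F tool [ -6.7  -3.2 -26.7] gap 23.914715413788766 t 12.85
```

```bash

python3 -m pendant '[{"dp":[-0.1,-0.05,-0.2],"twist":[0,0,0]},{"dp":[-0.05,-0.05,-0.15],"twist":[0,0,0]},{"dp":[0,0,0],"twist":[0,0,0]},{"dp":[0,0,0],"twist":[0,0,0]},{"dp":[0,0,0],"twist":[0,0,0]}]'
python3 - <<'E'
from h import *
from plant import manip
o=manip.get_obs();report(o)
f=manip.grab_frame("side");np.savez("pics/side7.npz",**f)
a=cv2.resize(f["img"][120:210,225:315],(600,600),interpolation=2);cv2.imwrite("pics/a7.png",a)
E
```

```text
time: 13.27
position: [556.2, -36.3, 125.0]
tcp_rot: [-2.704, 0.186, -0.049]
wrist_force: [0.8, -6.4, 9.0]
finger_gap: 24.1
finger_force: 109.4
mouth in nipple [ 2.5  0.4 10.9] tilt [-0.004  0.006 -0.002] F tool [  1.7   1.9 -10.8] gap 24.088313851787298 t 13.2667
```

View pics/a7.png

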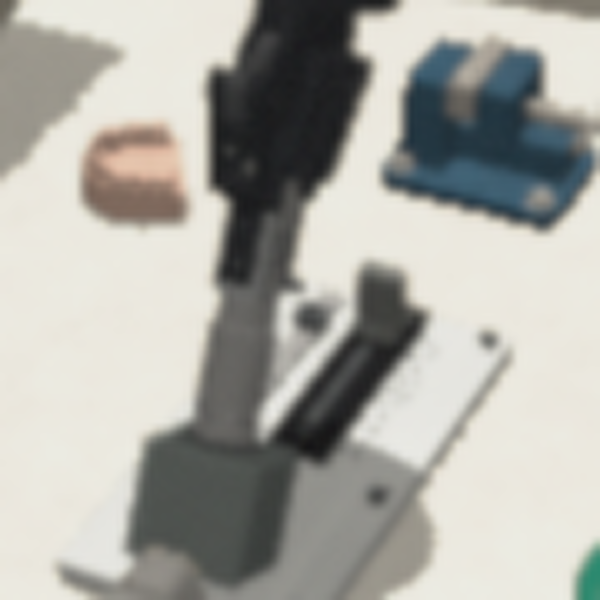

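The coupler is seated over the nipple close to the block (barrel end at ~(228,440)), axis in line with the nipple, with about 11 N holding the collar near its stop. The fin and index look level. Handing in.

```bash
python3 -c "
from plant import manip
print(manip.finish_job())"
```

```text
the job is handed in; nothing more can be done
None
```

I handed the job in at about 13 s of the 51 s; the hand-in returned no verdict. The coupler is gripped and pressed squarely over the nipple, its mouth at about nipple z = 11 mm with about 11 N of push, which puts the collar roughly 12–13 mm down. The dose grip is within an estimated 1–3 mm of the index (limit 5 mm), and that is the least certain step.

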